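# Hold the hidden bolt head while the nut is run tight

## Task

Fold the cover plate of the bolting fixture right over onto its other side so that the gap behind the bracket is open. Then reach down into the gap, grip the hidden hex bolt head between the fingers and keep it from turning, so that the spring runner in front screws the nut fully tight, which takes about eight seconds; finish still gripping the head and holding it still. Do not disturb the jar, tape roll and side cutter standing near.

Things in the scene. Friction and masses are not known exactly. Their poses are not given: they have to be found in the camera images.
- fixture: Bolting fixture, fixed to the desk. Origin: centre of the bracket's rear face, at desk height; x points from bracket to rear plate (away from the robot), y left, z up. Base plate 150 x 110 x 6 mm (x -85 to 65 mm); upright aluminium plates, each 110 mm wide, 6 thick, 90 high: bracket (x -6 to 0) and rear plate (x 54 to 60). Gap between them 54 mm, open at the sides, the cover on top.
- runner (a point): Centre of the grey spring runner, a fixed drum of 40 mm diameter on the bolt's axis in front of the bracket (fixture x -70 to -24 mm, its top 80 mm above the desk). It turns the steel nut (22 mm hex, x -18 to -6 mm) slowly all the time by itself.
- bolt_head: Dark steel hex head in the gap, hidden behind the bracket. 22 mm across flats, 25 across corners, 14 thick along x. Origin: its centre, 27 mm behind the bracket, 60 mm above the desk; x = bolt axis. It only turns about x: left free, the nut drags it round at about 0.2 rad/s with 0.05 N m, which a 20 N grip stops at any position of the flats. A sleeve, 16 mm diameter, joins it to the bracket.
- bolt (a joint): How far the nut is screwed on relative to the bolt, rad: 0 loose (start), 0.9 fully tight (stop). It stays while head and nut turn together; while the head is held it grows by about 0.13 rad/s (roughly 7 s in all). It does not go back by itself.
- cover (a joint): Angle of the cover plate, rad: 0 shut, level over the gap; 3.1 (stop) folded right over, level behind the rear plate, other face up. Its front edge swings up and then away about the hinge on top of the rear plate. About 80 g. Let go below 1.3 rad it falls shut, past 1.7 rad it falls fully open by itself (damped, 2 to 3 s).
- cover_hinge (a point): Point in the middle of the cover's hinge axis (the axis runs along the fixture's y): 57 mm behind the bracket's rear face, 94 mm above the desk. The cover is 104 mm wide (y), 4 mm thick and reaches to 62 mm in front of the hinge.
- cover_tab (a point): Centre of the thumb tab, an upright grey disc, 29 mm diameter, 10 mm thick along the fixture's y, on a 10 mm wide neck in front of the cover's front edge. Cover shut: 87 mm in front of the hinge, 18 mm above it (112 mm above the desk). Pinched across its thickness (along y) it can turn between the fingers, so the tool can stay pointing down while the cover swings.
- jar: Small closed paint jar with ribbed cap, 36 mm diameter, 45 mm high, loose bystander; origin under its centre.
- tape: Roll of masking tape lying flat, 68 mm diameter, 11 mm high, loose bystander; origin under its centre.
- cutter: Side cutter (small pliers) lying flat, 47 x 126 x 12 mm, loose bystander; origin under its centre, length along y.

How it is judged:
On the way, in this order (a step that is already met when the one before it is completed fails the run):
1. the cover is folded right over (past 2.9 rad) (value of joint cover above 2.9 rad), for 0.2 s.
2. the bolt head is gripped between the fingers and the nut is being screwed on (contact force between the fingers and bolt_head above 2 N and distance between the grasp point and bolt_head below 0.025 m and value of joint bolt above 0.1 rad), for 0.2 s.
At the end, for the whole second after the job is handed in: The cover lies folded over (past 2.9 rad), the nut is tight (bolt past 0.84 of 0.9 rad), and the fingers still grip the bolt head with more than 2 N, the grasp point within 25 mm of its centre, while it stands still (under 0.06 rad/s) (value of joint cover above 2.9 rad and value of joint bolt above 0.84 rad and contact force between the fingers and bolt_head above 2 N and distance between the grasp point and bolt_head below 0.025 m and angular speed of bolt_head below 0.06 rad/s); the arm keeps its last pose, push and grip.
It fails at once if the jar is moved more than 15 mm (distance of jar from where it was at the start of the episode above 0.015 m).
It fails at once if the tape roll is moved more than 15 mm (distance of tape from where it was at the start of the episode above 0.015 m).
It fails at once if the side cutter is moved more than 15 mm (distance of cutter from where it was at the start of the episode above 0.015 m).
It also fails if it takes over 64 s, if anything falls off the work surface, if the arm or the gripper's body presses on something with over 40 N, if the wrist force passes 120 N, or if a joint passes its speed limit or range.

## Robot

A 6-joint arm with a two-finger parallel gripper is mounted at the origin on a cart in front of the work surface, level with it; the furniture and walls round the work are solid. World frame = base frame: x ahead of the robot, y to its left, z up, the work surface at z = 0. Lengths are in m, angles in rad, forces in N, time in s.
With the tool pointing down it reaches from about 0.35 to 0.8 m from the base axis. Payload 7.3 kg.
Tool frame: the origin (TCP) lies midway between the tips of the shut fingers; the grasp point (between the pads) lies 19 mm behind it; z points along the fingers, y is the direction in which the jaws open and shut (so a half turn about z gives the same grasp; the last joint's range is limited). The gripper opens to 85 mm and grips with 20 to 120 N. Pads are 22 mm wide; open, the fingers measure 114 mm over their backs; the gripper's body (76 mm by 85 mm) begins 54 mm behind the grasp point. The pads swing forward as they close: fully open they stand 13 mm farther back than shut.
Start: joints at [0.967, 0.342, 1.524, -0, 1.275, -0.146], TCP at [0.232, 0.471, 0.231] pointing down, gripper open.
Joint ranges: [-2.53, 2.53], [-0.77, 2.02], [0.04, 2.7], [-1, 4.14], [0.28, 2.66], [-3.11, 3.11]. Speed limits (rad/s): [2.57, 2.57, 3.14, 3.14, 3.14, 3.14].

## Interface

Orientations are given as a unit quaternion [w, x, y, z].
In Python, from plant import r, vision, workorder gives the robot as it stands.
- The arm moves only by the shell command python3 -m crank 'ROWS'. ROWS is JSON, a list of rows, each an object of numbers: "dx", "dy", "dz": the shift along the tool's x, y, z in mm; "roll": the turn about the tool's z in rad; "claw": the finger opening in mm, from 0 to 85.4. A call has 1 to 12 rows; each row is the pose to reach, as a shift and turn from the pose commanded when the call began, along the tool's axes at that moment; what a row does not reach only later rows make up. A row lasts 1/8 s, in which the tool goes at most 62.5 mm and 10.7 degrees, less where a joint would pass 70% of its speed; a pose out of reach is approached as far as the arm can. A call with a gripper value outside its range is refused whole. The fingers move at their own pace and stop on an object; the grip force is fixed at half the most. Time passes only in rows, so rows that repeat a pose let the fingers close. It gives the time, the measured TCP pose, the force and the opening at its end, in the units of the state.
- r.get_state(): the state, without advancing time (a new reading comes with each control period).
- vision.capture(name): name is "scene" or "top" or "wrist"; returns the picture (384x512x3 uint8, red, green, blue); there is no depth.
- vision.get_calibration(name): a dict with "K" (3x3 intrinsics, pixels), "T" (4x4, takes a point from camera to world coordinates). Camera axes: x right, y up, looking along -z (the intrinsics and any distortion apply to the point x, -y, -z); pixel columns grow to the right and rows downward; lengths in m; the calibration is good to about 2 mm. A picture is of the moment at which its call begins: read the wrist's pose just before it. get_calibration takes no time and is no camera call; for the wrist camera it gives the pose at the moment of the call.
- workorder.hand_in(): hands the job in, once; it reports no verdict.
The state is a dict: "time": time; "qpos": joint angles; "joint_vel": joint speeds; "joint_efforts": joint torques, N m; "position": TCP position; "tool_rot": TCP orientation; "contact_force": force on the tool from outside, world axes, zero at the start; "ft_torque": the same for the moment, N m; "width": finger opening in m.
Only numpy, scipy, OpenCV 4.12 (cv2) and the standard library are available. Lean on these libraries where they do the work, as an engineer would, in place of code of your own. Each camera call takes 0.05 s, during which the arm holds its last target.

## Working session

There is one attempt and no reset: what is moved stays moved. The work goes in short steps, Python scripts to look and compute and a shell command to move; the robot and the scene stay as the last step left them, time stands still between calls to the robot, and variables do not carry over. Pictures are saved under pics/ and viewed, and the job is handed in when it is done.

```bash
ls; mkdir -p pics; python3 - <<'E'
from plant import r, vision, workorder
import cv2
s=r.get_state(); print({k:s[k] for k in ('time','position','tool_rot','width','contact_force')})
for n in ('scene','top','wrist'):
    c=vision.get_calibration(n); print(n,c)
    cv2.imwrite(f'pics/{n}0.png',vision.capture(n)[:,:,::-1])
E
```

```text
pics
{'time': 0.0, 'position': array([0.23177409, 0.47061704, 0.23062562]), 'tool_rot': array([-2.82866946e-04,  2.26901497e-01,  9.73917398e-01, -7.29950556e-04]), 'width': 0.08530609135113587, 'contact_force': array([-0.50963023,  0.68200781,  0.28324055])}
scene {'K': array([[476.9281222 ,   0.        , 250.81104897],
       [  0.        , 476.9281222 , 187.76992266],
       [  0.        ,   0.        ,   1.        ]]), 'T': array([[-0.85179457,  0.21123559, -0.47940123,  0.03971026],
       [-0.52377465, -0.36138716,  0.77140096,  0.88729519],
       [-0.01030211,  0.90817336,  0.41846747,  0.49838483],
       [ 0.        ,  0.        ,  0.        ,  1.        ]])}
top {'K': array([[395.16582408,   0.        , 252.2431202 ],
       [  0.        , 395.16582408, 194.08069313],
       [  0.        ,   0.        ,   1.        ]]), 'T': array([[-2.44684406e-02,  9.82460362e-01, -1.84859222e-01,
         3.48591568e-01],
       [-9.99700247e-01, -2.38903965e-02,  5.35401201e-03,
         1.36389691e-01],
       [ 8.43744469e-04,  1.84934814e-01,  9.82750427e-01,
         9.49150164e-01],
       [ 0.00000000e+00,  0.00000000e+00,  0.00000000e+00,
         1.00000000e+00]])}
wrist {'K': array([[332.25274417,   0.        , 254.19579702],
       [  0.        , 332.25274417, 189.99054381],
       [  0.        ,   0.        ,   1.        ]]), 'T': array([[ 4.41383681e-01, -8.66641039e-01, -2.32623634e-01,
         1.73015578e-01],
       [ 8.97318343e-01,  4.26152846e-01,  1.14950176e-01,
         5.00276747e-01],
       [-4.87316464e-04, -2.59474586e-01,  9.65749813e-01,
         3.73703638e-01],
       [ 0.00000000e+00,  0.00000000e+00,  0.00000000e+00,
         1.00000000e+00]])}
```

View pics/scene0.png

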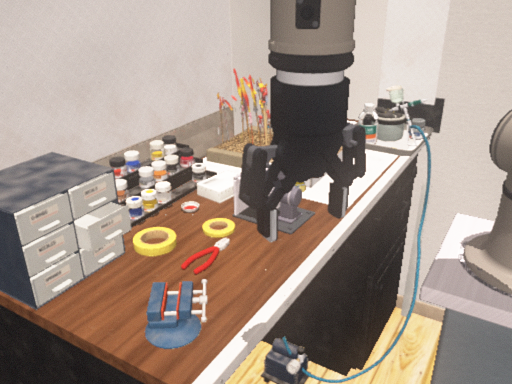

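View pics/top0.png

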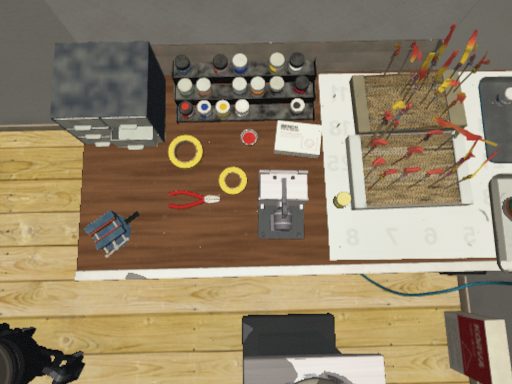

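View pics/wrist0.png

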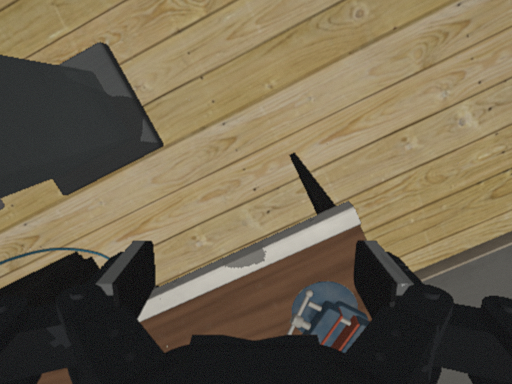

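```bash
cat > h.py <<'E'
import numpy as np, cv2
from plant import r, vision
def ray(n,u,v,c=None):
    c=c or vision.get_calibration(n); K,T=c['K'],c['T']
    d=np.linalg.inv(K)@[u,v,1]; d=T[:3,:3]@[d[0],-d[1],-d[2]]
    return T[:3,3],d
def onz(n,u,v,z,c=None):
    o,d=ray(n,u,v,c); return o+d*(z-o[2])/d[2]
def proj(n,p,c=None):
    c=c or vision.get_calibration(n); K,T=c['K'],c['T']
    q=T[:3,:3].T@(np.asarray(p)-T[:3,3]); q=K@[q[0],-q[1],-q[2]]; return q[:2]/q[2]
def tri(a,b):
    (o1,d1),(o2,d2)=a,b
    A=np.c_[d1,-d2]; t=np.linalg.lstsq(A,o2-o1,rcond=None)[0]
    p,q=o1+t[0]*d1,o2+t[1]*d2; return (p+q)/2,np.linalg.norm(p-q)
E
python3 - <<'E'
import cv2
im=cv2.imread('pics/top0.png')
cv2.imwrite('pics/top0z.png',cv2.resize(im[120:250,220:360],None,fx=5.5,fy=4.6*1.0 if 0 else 5.5/1.3,interpolation=cv2.INTER_CUBIC)[:600] if 0 else cv2.resize(im[155:250,240:365],None,fx=6,fy=6,interpolation=cv2.INTER_CUBIC))
im=cv2.imread('pics/scene0.png')
cv2.imwrite('pics/scene0z.png',cv2.resize(im[140:290,170:330],None,fx=4,fy=4,interpolation=cv2.INTER_CUBIC))
E
```

```text
(no output)
```

View pics/top0z.png

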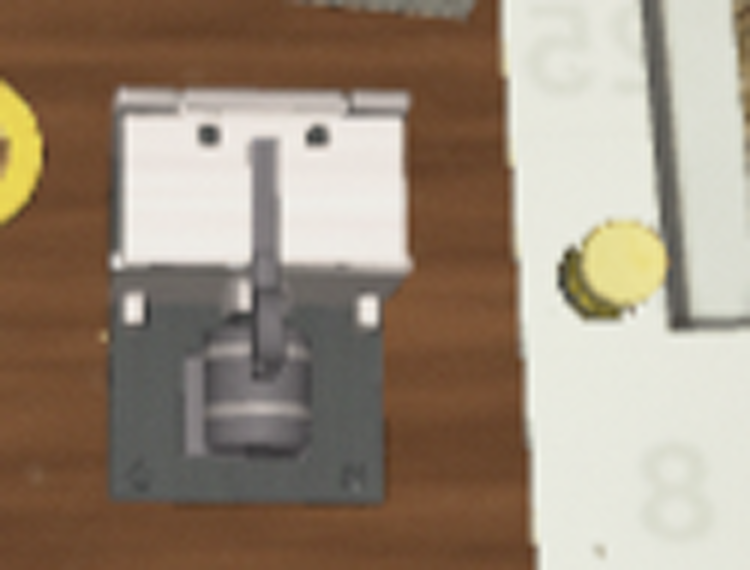

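View pics/scene0z.png

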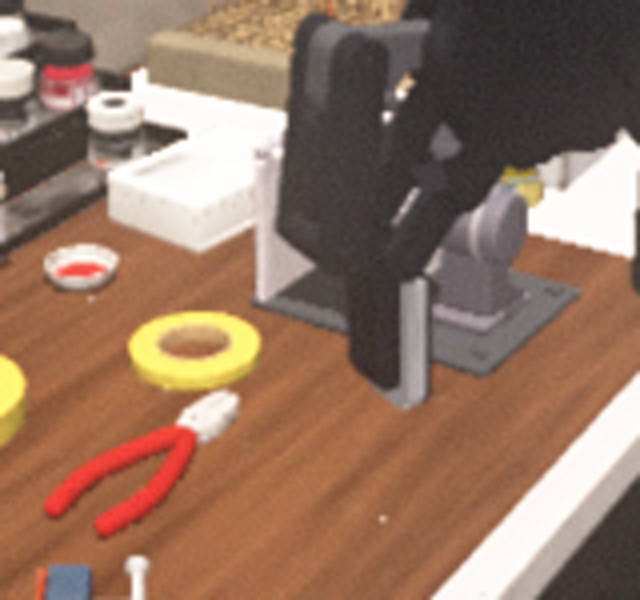

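```bash
python3 - <<'E'
from h import *
c=vision.get_calibration('top')
f=lambda u,v,z:onz('top',240+u/6,155+v/6,z,c).round(4)
for n,u,v,z in [('hingeL',115,92,.096),('hingeR',410,92,.096),('hinge bar low',115,108,.096),('frontL',112,266,.096),('frontR',408,266,.096),('baseFL',108,498,.006),('baseFR',383,500,.006),('tabmid',268,330,.1265),('tabend',264,374,.112),('runner L',205,400,.06),('runner R',308,400,.06),('jar',625,262,.045),('jarb',595,280,.0)]: print(n,f(u,v,z))
# yaw & proposals
bl,br=f(108,498,.006),f(383,500,.006)
m=(bl+br)/2; d=(bl-br); yaw=np.arctan2(-d[0],d[1]); print('base',m,np.linalg.norm(d[:2]),'yaw',yaw)
E
```

```text
hingeL [0.5624 0.115  0.096 ]
hingeR [0.5597 0.0058 0.096 ]
hinge bar low [0.5563 0.1152 0.096 ]
frontL [0.497 0.118 0.096]
frontR [0.4944 0.0099 0.096 ]
baseFL [0.4194 0.1202 0.006 ]
baseFR [0.4159 0.0112 0.006 ]
tabmid [0.4676 0.0646 0.1265]
tabend [0.454  0.0654 0.112 ]
runner L [0.4512 0.0836 0.06  ]
runner R [0.4503 0.0448 0.06  ]
jar [ 0.5026 -0.0818  0.045 ]
jarb [ 0.5032 -0.08    0.    ]
base [0.41765 0.0657  0.006  ] 0.10905617818353988 yaw -0.03209906277631582
```

```bash
cat >> h.py <<'E'
from scipy.spatial.transform import Rotation as Ro
YAW=-0.030; HX=np.array([.5590,.0617,.094]); FX=np.array([np.cos(YAW),np.sin(YAW),0])
def go(target,yaw=YAW):
    s=r.get_state(); R=Ro.from_quat(s['tool_rot'],scalar_first=True).as_matrix()
    d=R.T@(np.asarray(target)-s['position'])*1000
    want=yaw+np.pi/2; a=np.arctan2(R[1,1],R[0,1]); e=(want-a+np.pi/2)%np.pi-np.pi/2
    print('t',round(s['time'],2),'pos',s['position'].round(4),'w',round(s['width'],4),'F',s['contact_force'].round(1),'| d mm',d.round(1),'roll',round(-e,3),'tilt',R[:,2].round(3))
def tab(th):
    p=th+np.arctan2(18,87); return HX+.0888*(-np.cos(p)*FX+np.sin(p)*np.array([0,0,1]))
E
python3 -c "
from h import *
print(tab(0)); go(tab(0)+[0,0,.09])"
```

```text
[0.4720808  0.06430836 0.11199138]
t 0.15 pos [0.2319 0.4707 0.2308] w 0.0854 F [-0.2 -0.2  0.4] | d mm [-395.1 -258.4   29. ] roll -0.428 tilt [-0.001 -0.001 -1.   ]
```

```bash
python3 -m crank '[{"dx":-40,"dy":-26,"dz":0,"roll":-0.05},{"dx":-80,"dy":-52,"dz":0,"roll":-0.1},{"dx":-120,"dy":-78,"dz":0,"roll":-0.15},{"dx":-160,"dy":-105,"dz":0,"roll":-0.2},{"dx":-200,"dy":-131,"dz":0,"roll":-0.25},{"dx":-240,"dy":-157,"dz":0,"roll":-0.3},{"dx":-280,"dy":-183,"dz":0,"roll":-0.35},{"dx":-320,"dy":-209,"dz":5,"roll":-0.4},{"dx":-360,"dy":-235,"dz":15,"roll":-0.428},{"dx":-395,"dy":-258,"dz":25,"roll":-0.428},{"dx":-395,"dy":-258,"dz":29,"roll":-0.428},{"dx":-395,"dy":-258,"dz":29,"roll":-0.428}]'
python3 - <<'E'
from h import *
go(tab(0)+[0,0,-.019])
c=vision.get_calibration('wrist'); im=vision.capture('wrist')[:,:,::-1].copy()
cv2.imwrite('pics/w1.png',im)
for p in (tab(0),tab(0)+[0,0,.0145],HX): print(proj('wrist',p,c).round(1))
np.savez('w1.npz',**c)
im=vision.capture('top')[:,:,::-1]; cv2.imwrite('pics/top1.png',im)
im=vision.capture('scene')[:,:,::-1]; cv2.imwrite('pics/scene1.png',im)
E
```

```text
t 0.15 pos [0.2319 0.4707 0.2308] w 0.0854 F [-0.2 -0.2  0.4] | d mm [-395.1 -258.2  138. ] roll -0.428 tilt [-0.001 -0.001 -1.   ]
[ 23.  526.3]
[ 14.  542.9]
[ 73.5 553.4]invalid input at $[0]: expected keys dx, dy, dz, roll, claw
```

View pics/w1.png

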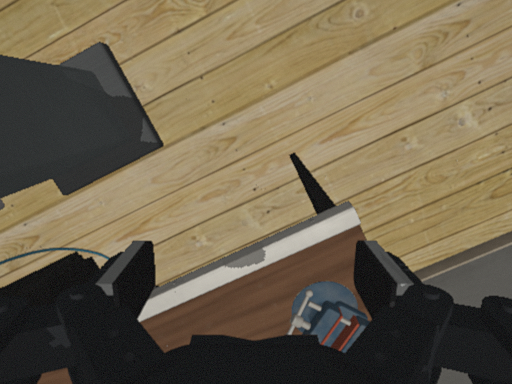

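View pics/scene1.png

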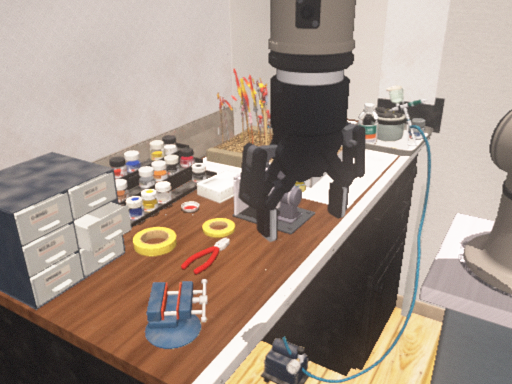

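The call was refused because every row needs a claw value. Nothing moved, so I'll repeat it with claw included.

```bash
python3 -m crank '[{"dx":-40,"dy":-26,"dz":0,"roll":-0.05,"claw":85},{"dx":-80,"dy":-52,"dz":0,"roll":-0.1,"claw":85},{"dx":-120,"dy":-78,"dz":0,"roll":-0.15,"claw":85},{"dx":-160,"dy":-105,"dz":0,"roll":-0.2,"claw":85},{"dx":-200,"dy":-131,"dz":0,"roll":-0.25,"claw":85},{"dx":-240,"dy":-157,"dz":0,"roll":-0.3,"claw":85},{"dx":-280,"dy":-183,"dz":0,"roll":-0.35,"claw":85},{"dx":-320,"dy":-209,"dz":5,"roll":-0.4,"claw":85},{"dx":-360,"dy":-235,"dz":15,"roll":-0.428,"claw":85},{"dx":-395,"dy":-258,"dz":25,"roll":-0.428,"claw":85},{"dx":-395,"dy":-258,"dz":29,"roll":-0.428,"claw":85},{"dx":-395,"dy":-258,"dz":29,"roll":-0.428,"claw":85}]'
python3 - <<'E'
from h import *
go(tab(0)+[0,0,-.019])
c=vision.get_calibration('wrist'); im=vision.capture('wrist')[:,:,::-1].copy()
cv2.imwrite('pics/w2.png',im)
for p in (tab(0),tab(0)+[0,0,.0145],HX): print(proj('wrist',p,c).round(1))
np.savez('w2.npz',**c)
im=vision.capture('scene')[:,:,::-1]; cv2.imwrite('pics/scene2.png',im)
E
```

```text
time: 1.8
position: [0.4718, 0.0652, 0.202]
tool_rot: [-0.001, 0.015, 1.0, 0.0]
contact_force: [-0.3, 0.3, 1.2]
width: 0.0848
t 1.8 pos [0.4718 0.0652 0.202 ] w 0.0848 F [-0.3  0.3  1.2] | d mm [ -0.4  -0.9 109. ] roll -0.0 tilt [-0.001  0.    -1.   ]
[251.9 194.5]
[251.8 200.2]
[252.2 287.3]
```

View pics/w2.png

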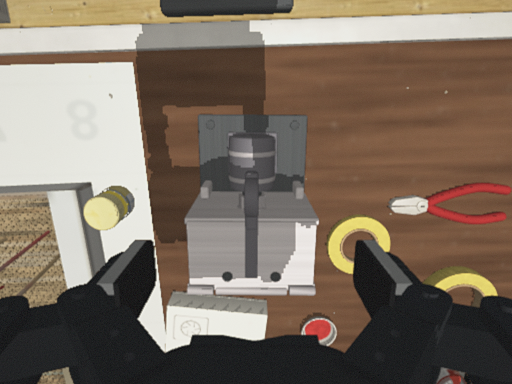

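View pics/scene2.png

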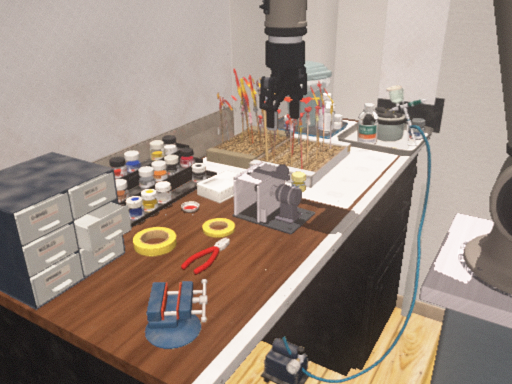

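The wrist view shows the fixture centred: tab strip at column 251, hinge near row 289, predicted 252/287. I'll zoom in to check the tab.

```bash
python3 - <<'E'
from h import *
a=cv2.resize(cv2.imread('pics/w2.png')[105:300,180:325],None,fx=3,fy=3,interpolation=cv2.INTER_CUBIC)
b=cv2.resize(cv2.imread('pics/scene2.png')[155:235,228:318],None,fx=4,fy=4,interpolation=cv2.INTER_CUBIC)
b=cv2.copyMakeBorder(b,0,a.shape[0]-b.shape[0],0,0,cv2.BORDER_CONSTANT)
cv2.imwrite('pics/z2.png',np.hstack([a,b]))
print(proj('scene',tab(0)),proj('scene',HX))
E
```

```text
[282.52442857 169.7933011 ] [248.21794366 169.3260946 ]
```

View pics/z2.png

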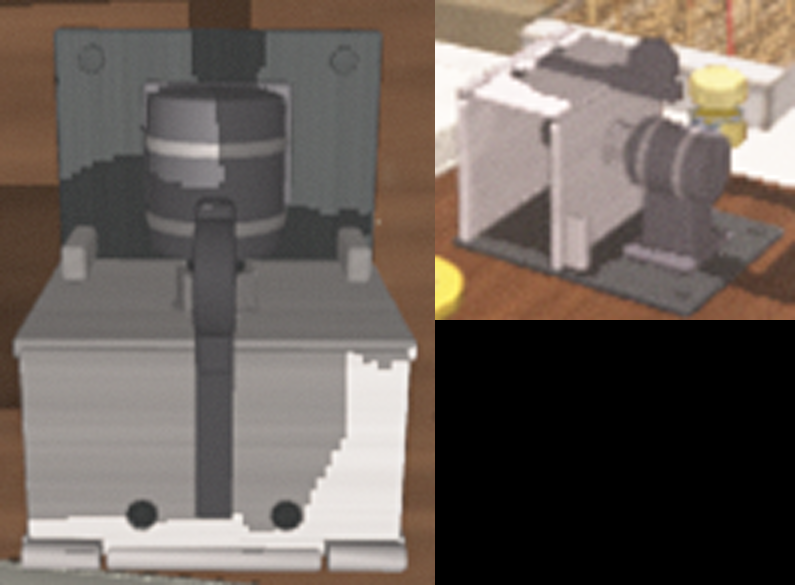

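```bash
python3 - <<'E'
from h import *
c=dict(np.load('w2.npz'))
print('front',onz('wrist',180+215/3,105+203/3,.114,c), 'rear bar',onz('wrist',180+212/3,105+568/3,.095,c),'cover front',onz('wrist',180+215/3,105+347/3,.096,c))
print(onz('wrist',180+57/3,105+30/3,.006,c),onz('wrist',180+381/3,105+30/3,.006,c))
print(tri(ray('wrist',180+215/3,105+255/3,c),ray('scene',283,171.2)))
E
```

```text
front [0.45542963 0.06464326 0.114     ] rear bar [0.56506748 0.06021537 0.095     ] cover front [0.49823212 0.06318553 0.096     ]
[0.41821249 0.01271724 0.006     ] [0.42140727 0.12025384 0.006     ]
(array([0.47012458, 0.06440374, 0.10903612]), np.float64(0.0013088273762482993))
```

```bash
python3 -m crank '[{"dx":0,"dy":-1,"dz":30,"roll":0,"claw":50},{"dx":0.5,"dy":-1,"dz":60,"roll":0,"claw":50},{"dx":0.5,"dy":-1,"dz":85,"roll":0,"claw":50},{"dx":0.5,"dy":-1,"dz":103,"roll":0,"claw":50},{"dx":0.5,"dy":-1,"dz":109,"roll":0,"claw":50},{"dx":0.5,"dy":-1,"dz":109,"roll":0,"claw":30},{"dx":0.5,"dy":-1,"dz":109,"roll":0,"claw":0},{"dx":0.5,"dy":-1,"dz":109,"roll":0,"claw":0},{"dx":0.5,"dy":-1,"dz":109,"roll":0,"claw":0},{"dx":0.5,"dy":-1,"dz":109,"roll":0,"claw":0}]'
python3 - <<'E'
from h import *
go(tab(0)+[0,0,-.019])
cv2.imwrite('pics/w3.png',vision.capture('wrist')[:,:,::-1])
for t in np.arange(0,2.5,.2): print(round(t,1),((tab(t)-tab(0))*1000).round(0))
E
```

```text
time: 3.15
position: [0.4723, 0.0631, 0.0943]
tool_rot: [0.001, 0.015, 1.0, -0.001]
contact_force: [-0.3, -6.1, 3.3]
width: 0.009
t 3.15 pos [0.4723 0.0631 0.0943] w 0.009 F [-0.3 -6.1  3.3] | d mm [0.2 1.2 1.3] roll -0.0 tilt [ 0.002 -0.001 -1.   ]
0.0 [0. 0. 0.]
0.2 [ 5. -0. 17.]
0.4 [14. -0. 32.]
0.6 [25. -1. 46.]
0.8 [39. -1. 57.]
1.0 [55. -2. 65.]
1.2 [72. -2. 70.]
1.4 [90. -3. 71.]
1.6 [107.  -3.  68.]
1.8 [124.  -4.  63.]
2.0 [139.  -4.  54.]
2.2 [153.  -5.  42.]
2.4 [163.  -5.  27.]
```

View pics/w3.png

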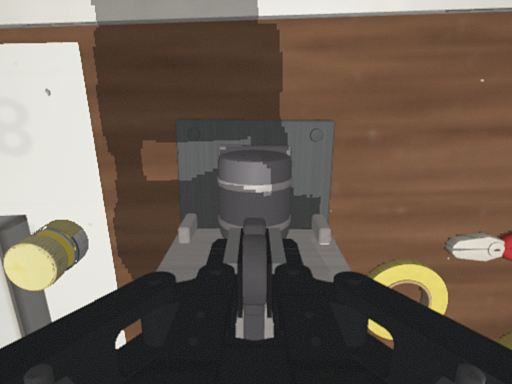

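```bash
python3 -m crank '[{"dx":-2,"dy":0,"dz":-9,"roll":0,"claw":0},{"dx":-5,"dy":0,"dz":-17,"roll":0,"claw":0},{"dx":-9,"dy":0,"dz":-25,"roll":0,"claw":0},{"dx":-14,"dy":0,"dz":-32,"roll":0,"claw":0},{"dx":-19,"dy":0,"dz":-39.5,"roll":0,"claw":0},{"dx":-25,"dy":0,"dz":-46,"roll":0,"claw":0},{"dx":-32,"dy":0,"dz":-52,"roll":0,"claw":0},{"dx":-39,"dy":0,"dz":-57,"roll":0,"claw":0},{"dx":-47,"dy":0,"dz":-61,"roll":0,"claw":0},{"dx":-55,"dy":0,"dz":-65,"roll":0,"claw":0},{"dx":-63.5,"dy":0,"dz":-68,"roll":0,"claw":0},{"dx":-72,"dy":0,"dz":-70,"roll":0,"claw":0}]'
python3 - <<'E'
from h import *
go(tab(1.2)+[0,0,-.019])
cv2.imwrite('pics/s4.png',cv2.resize(vision.capture('scene')[80:260,180:340,::-1],None,fx=3,fy=3))
E
```

```text
time: 4.7
position: [0.5415, 0.0606, 0.1629]
tool_rot: [-0.003, 0.015, 1.0, -0.001]
contact_force: [-4.5, -5.5, -2.0]
width: 0.0092
t 4.7 pos [0.5415 0.0606 0.1629] w 0.0092 F [-4.5 -5.5 -2. ] | d mm [-2.7  1.6  0.4] roll -0.0 tilt [-0.006 -0.002 -1.   ]
```

View pics/s4.png

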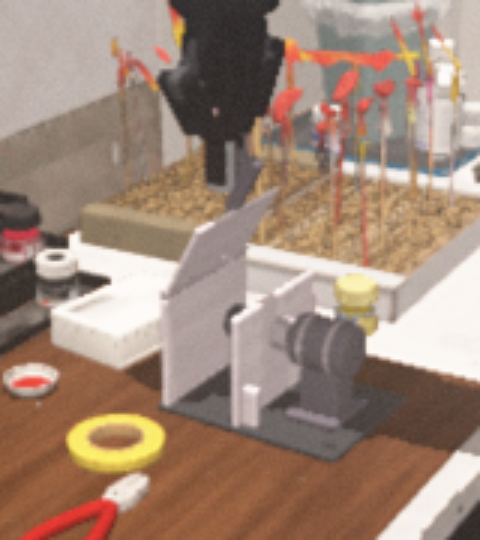

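```bash
python3 -m crank '[{"dx":-9,"dy":0,"dz":-1,"roll":0,"claw":0},{"dx":-18,"dy":0,"dz":-1,"roll":0,"claw":0},{"dx":-27,"dy":0,"dz":0,"roll":0,"claw":0},{"dx":-35,"dy":0,"dz":2,"roll":0,"claw":0},{"dx":-44,"dy":0,"dz":4.5,"roll":0,"claw":0},{"dx":-52,"dy":0,"dz":7,"roll":0,"claw":0},{"dx":-60,"dy":0,"dz":11,"roll":0,"claw":0},{"dx":-67,"dy":0,"dz":16,"roll":0,"claw":0},{"dx":-74,"dy":0,"dz":22,"roll":0,"claw":0},{"dx":-81,"dy":0,"dz":28,"roll":0,"claw":0},{"dx":-81,"dy":0,"dz":28,"roll":0,"claw":0}]'
python3 - <<'E'
from h import *
go(tab(2.2)+[0,0,-.019])
cv2.imwrite('pics/s5.png',cv2.resize(vision.capture('scene')[80:260,180:340,::-1],None,fx=3,fy=3))
E
```

```text
time: 6.12
position: [0.6255, 0.0576, 0.1368]
tool_rot: [0.001, 0.015, 1.0, -0.001]
contact_force: [-0.6, -5.7, 5.3]
width: 0.0085
t 6.12 pos [0.6255 0.0576 0.1368] w 0.0085 F [-0.6 -5.7  5.3] | d mm [0.9 2.1 2.1] roll -0.001 tilt [ 0.002 -0.002 -1.   ]
```

View pics/s5.png

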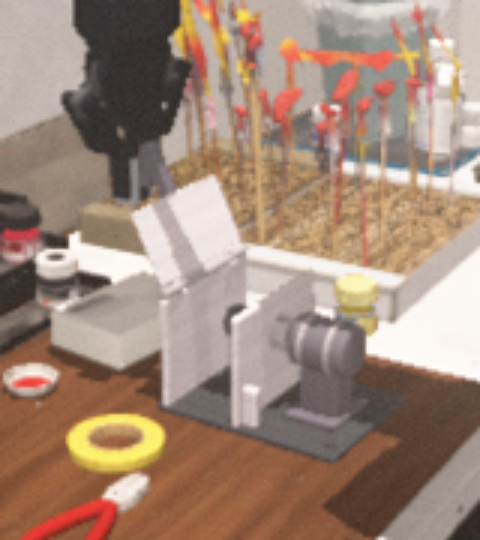

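The cover is at about 2.2 rad and held. I'll release it and rise.

```bash
python3 -m crank '[{"dx":0,"dy":0,"dz":0,"roll":0,"claw":60},{"dx":0,"dy":0,"dz":0,"roll":0,"claw":60},{"dx":0,"dy":0,"dz":0,"roll":0,"claw":60},{"dx":0,"dy":0,"dz":-15,"roll":0,"claw":60},{"dx":0,"dy":0,"dz":-35,"roll":0,"claw":60},{"dx":0,"dy":0,"dz":-55,"roll":0,"claw":60},{"dx":20,"dy":0,"dz":-65,"roll":0,"claw":60},{"dx":45,"dy":0,"dz":-65,"roll":0,"claw":60},{"dx":70,"dy":0,"dz":-65,"roll":0,"claw":60},{"dx":90,"dy":0,"dz":-65,"roll":0,"claw":60},{"dx":95,"dy":0,"dz":-65,"roll":0,"claw":60},{"dx":95,"dy":0,"dz":-65,"roll":0,"claw":60}]'
python3 - <<'E'
from h import *
O=HX-.057*FX; hd=O+.027*FX; hd[2]=.060; print('head',hd)
go(hd+[0,0,-.019])
c=vision.get_calibration('wrist'); np.savez('w6.npz',**c)
cv2.imwrite('pics/w6.png',vision.capture('wrist')[:,:,::-1]); print(proj('wrist',hd,c))
cv2.imwrite('pics/s6.png',cv2.resize(vision.capture('scene')[80:260,180:340,::-1],None,fx=3,fy=3))
E
```

```text
time: 7.68
position: [0.5304, 0.0623, 0.2011]
tool_rot: [0.001, 0.015, 1.0, 0.0]
contact_force: [-0.5, -0.2, 0.4]
width: 0.06
head [0.5290135  0.06259987 0.06      ]
t 7.67 pos [0.5304 0.0623 0.2011] w 0.06 F [-0.5 -0.2  0.4] | d mm [  1.6   0.3 160.1] roll 0.0 tilt [ 0.002  0.    -1.   ]
[253.65310895 176.29130563]
```

View pics/s6.png

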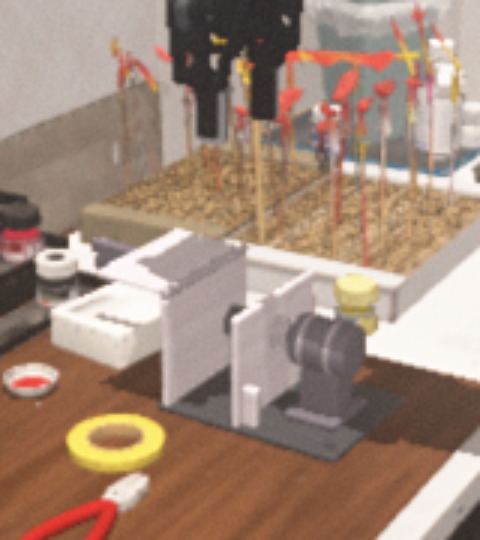

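View pics/w6.png

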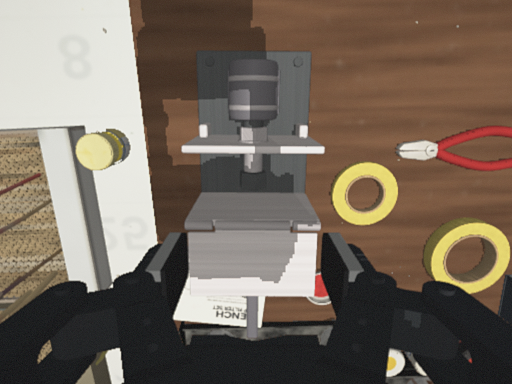

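The cover is folded over behind the rear plate and the head shows in the gap at about (253,178). I'll zoom in to measure it.

```bash
python3 - <<'E'
from h import *
cv2.imwrite('pics/z6.png',cv2.resize(cv2.imread('pics/w6.png')[110:240,175:330],None,fx=4.5,fy=4.5,interpolation=cv2.INTER_CUBIC))
E
```

```text
(no output)
```

View pics/z6.png

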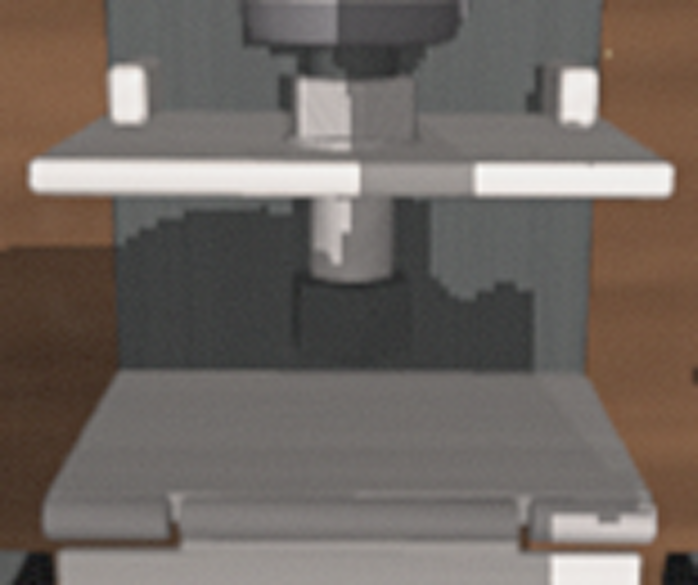

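```bash
python3 - <<'E'
from h import *
c=dict(np.load('w6.npz')); f=lambda u,v,z:print(onz('wrist',175+u/4.5,110+v/4.5,z,c).round(4))
f(352,195,.09);f(352,160,.09);f(295,281,.068);f(410,281,.068);f(353,350,.072);f(30,195,.09);f(672,195,.09);f(347,496,.095)
E
```

```text
[0.5041 0.063  0.09  ]
[0.4981 0.0632 0.09  ]
[0.5235 0.0516 0.068 ]
[0.5242 0.0733 0.068 ]
[0.5362 0.0622 0.072 ]
[0.5025 0.008  0.09  ]
[0.5057 0.1177 0.09  ]
[0.5568 0.0606 0.095 ]
```

```bash
python3 -m crank '[{"dx":0,"dy":0,"dz":25,"roll":0,"claw":52},{"dx":0,"dy":0,"dz":50,"roll":0,"claw":52},{"dx":0,"dy":0,"dz":75,"roll":0,"claw":52},{"dx":0,"dy":0,"dz":95,"roll":0,"claw":52},{"dx":0,"dy":0,"dz":100,"roll":0,"claw":52},{"dx":0,"dy":0,"dz":100,"roll":0,"claw":52}]'
python3 - <<'E'
from h import *
go([.5305,.0625,.0400])
cv2.imwrite('pics/w7.png',vision.capture('wrist')[:,:,::-1])
cv2.imwrite('pics/s7.png',cv2.resize(vision.capture('scene')[80:260,180:340,::-1],None,fx=3,fy=3))
E
```

```text
time: 8.52
position: [0.5303, 0.0622, 0.1004]
tool_rot: [0.0, 0.015, 1.0, 0.0]
contact_force: [-0.3, 0.3, 0.2]
width: 0.052
t 8.53 pos [0.5303 0.0622 0.1004] w 0.052 F [-0.3  0.3  0.2] | d mm [-0.2  0.3 60.4] roll 0.0 tilt [ 0.  0. -1.]
```

View pics/s7.png

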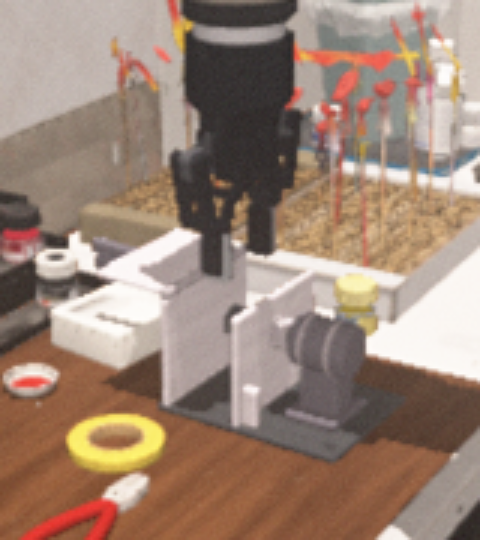

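View pics/w7.png

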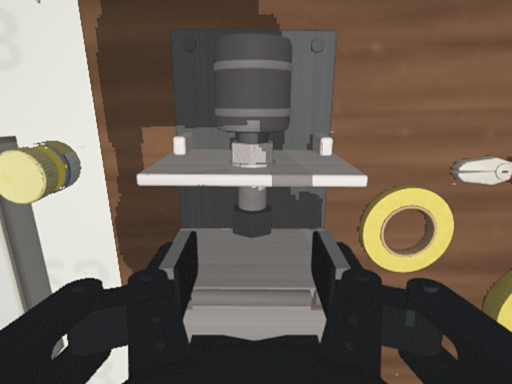

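The fingers straddle the head (column 252) between the bracket and rear plate, with the cover lying flat. Next I descend the rest of the way and close.

```bash
python3 -m crank '[{"dx":0,"dy":0.3,"dz":12,"roll":0,"claw":52},{"dx":0,"dy":0.3,"dz":24,"roll":0,"claw":52},{"dx":0,"dy":0.3,"dz":36,"roll":0,"claw":52},{"dx":0,"dy":0.3,"dz":48,"roll":0,"claw":52},{"dx":0,"dy":0.3,"dz":58,"roll":0,"claw":52},{"dx":0,"dy":0.3,"dz":61,"roll":0,"claw":52},{"dx":0,"dy":0.3,"dz":61,"roll":0,"claw":52}]'
python3 - <<'E'
from h import *
go([.5305,.0625,.0400])
cv2.imwrite('pics/w8.png',vision.capture('wrist')[:,:,::-1])
E
```

```text
time: 9.5
position: [0.5298, 0.0626, 0.0392]
tool_rot: [-0.0, 0.015, 1.0, 0.0]
contact_force: [0.2, -0.8, 0.2]
width: 0.052
t 9.5 pos [0.5298 0.0626 0.0392] w 0.052 F [ 0.2 -0.8  0.2] | d mm [-0.7 -0.  -0.8] roll 0.0 tilt [-0.  0. -1.]
```

View pics/w8.png

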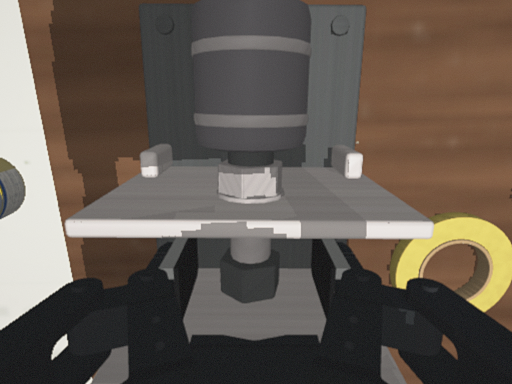

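```bash
python3 -m crank '[{"dx":0,"dy":-1.5,"dz":0,"roll":0,"claw":40},{"dx":0,"dy":-1.5,"dz":0,"roll":0,"claw":25},{"dx":0,"dy":-1.5,"dz":0,"roll":0,"claw":0},{"dx":0,"dy":-1.5,"dz":0,"roll":0,"claw":0},{"dx":0,"dy":-1.5,"dz":0,"roll":0,"claw":0},{"dx":0,"dy":-1.5,"dz":0,"roll":0,"claw":0},{"dx":0,"dy":-1.5,"dz":0,"roll":0,"claw":0},{"dx":0,"dy":-1.5,"dz":0,"roll":0,"claw":0}]'
python3 - <<'E'
from h import *
go([.5305,.0625,.0400]); print(r.get_state()['ft_torque'])
cv2.imwrite('pics/w9.png',vision.capture('wrist')[:,:,::-1])
E
```

```text
time: 10.55
position: [0.53, 0.0609, 0.0397]
tool_rot: [0.0, 0.015, 1.0, -0.0]
contact_force: [-0.4, -2.4, 5.1]
width: 0.0223
t 10.55 pos [0.53   0.0609 0.0397] w 0.0223 F [-0.4 -2.4  5.1] | d mm [-0.5  1.6 -0.3] roll 0.0 tilt [ 0.001 -0.    -1.   ]
[-0.36350977  0.19633342  0.04592506]
```

View pics/w9.png

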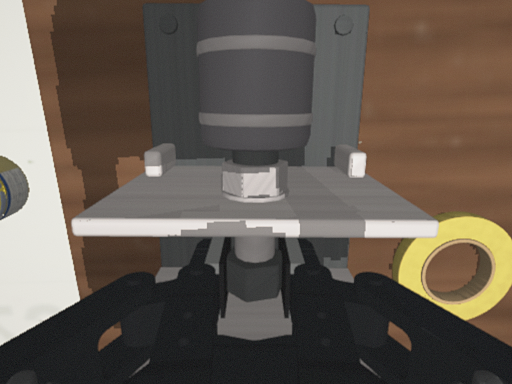

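The fingers hold the head, opening 22.3 mm, which is the size across flats. Now I hold while the nut runs on.

```bash
for i in 1 2 3; do python3 -m crank '[{"dx":0,"dy":0,"dz":0,"roll":0,"claw":0},{"dx":0,"dy":0,"dz":0,"roll":0,"claw":0},{"dx":0,"dy":0,"dz":0,"roll":0,"claw":0},{"dx":0,"dy":0,"dz":0,"roll":0,"claw":0},{"dx":0,"dy":0,"dz":0,"roll":0,"claw":0},{"dx":0,"dy":0,"dz":0,"roll":0,"claw":0},{"dx":0,"dy":0,"dz":0,"roll":0,"claw":0},{"dx":0,"dy":0,"dz":0,"roll":0,"claw":0},{"dx":0,"dy":0,"dz":0,"roll":0,"claw":0},{"dx":0,"dy":0,"dz":0,"roll":0,"claw":0},{"dx":0,"dy":0,"dz":0,"roll":0,"claw":0},{"dx":0,"dy":0,"dz":0,"roll":0,"claw":0}]'; done
python3 -c "
from h import *
cv2.imwrite('pics/w10.png',vision.capture('wrist')[:,:,::-1])
a=[cv2.resize(cv2.imread(f'pics/w{i}.png')[140:330,190:320],None,fx=3,fy=3) for i in (9,10)]
cv2.imwrite('pics/c10.png',np.hstack(a))"
```

```text
time: 12.1
position: [0.5299, 0.0609, 0.0397]
tool_rot: [0.0, 0.015, 1.0, -0.0]
contact_force: [-0.3, -2.7, 5.2]
width: 0.0218
time: 13.6
position: [0.53, 0.0608, 0.0397]
tool_rot: [0.0, 0.015, 1.0, -0.0]
contact_force: [-2.1, -2.6, 5.8]
width: 0.0219
time: 15.1
position: [0.53, 0.0609, 0.0397]
tool_rot: [0.0, 0.015, 1.0, -0.0]
contact_force: [-0.8, -1.8, 5.7]
width: 0.0216
```

View pics/c10.png

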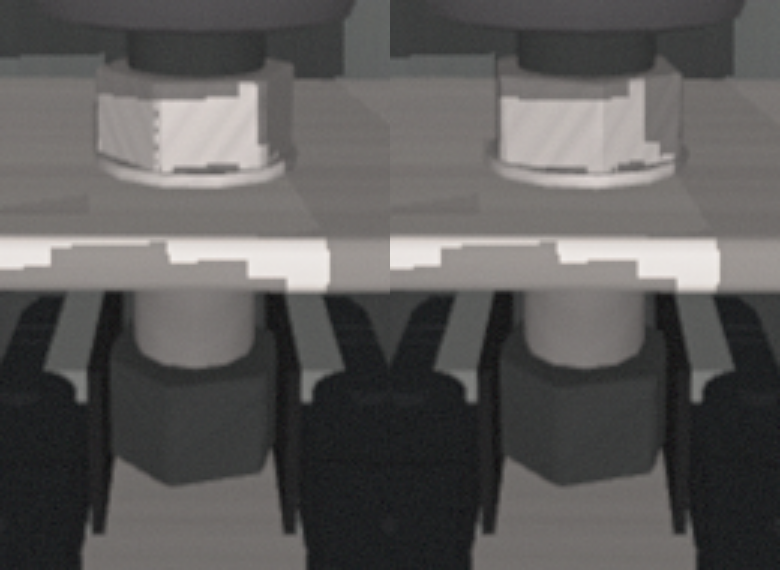

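The nut has turned: its edge moved from column 160 to 213 in the zoomed view. The head stands still. I keep holding.

```bash
for i in 1 2 3 4; do python3 -m crank '[{"dx":0,"dy":0,"dz":0,"roll":0,"claw":0},{"dx":0,"dy":0,"dz":0,"roll":0,"claw":0},{"dx":0,"dy":0,"dz":0,"roll":0,"claw":0},{"dx":0,"dy":0,"dz":0,"roll":0,"claw":0},{"dx":0,"dy":0,"dz":0,"roll":0,"claw":0},{"dx":0,"dy":0,"dz":0,"roll":0,"claw":0},{"dx":0,"dy":0,"dz":0,"roll":0,"claw":0},{"dx":0,"dy":0,"dz":0,"roll":0,"claw":0},{"dx":0,"dy":0,"dz":0,"roll":0,"claw":0},{"dx":0,"dy":0,"dz":0,"roll":0,"claw":0},{"dx":0,"dy":0,"dz":0,"roll":0,"claw":0},{"dx":0,"dy":0,"dz":0,"roll":0,"claw":0}]' >/dev/null; [ $i -ge 2 ] && python3 -c "
from h import *
cv2.imwrite('pics/w1$i.png',vision.capture('wrist')[:,:,::-1])"; done
python3 -c "
from h import *
go([.5305,.0625,.04])
cv2.imwrite('pics/s14.png',vision.capture('scene')[:,:,::-1])
a=[cv2.resize(cv2.imread(f'pics/w1{i}.png')[140:330,190:320],None,fx=2,fy=2) for i in (2,3,4)]
cv2.imwrite('pics/c14.png',np.hstack(a))"
```

```text
t 21.3 pos [0.53   0.0609 0.0397] w 0.0219 F [-1.6 -2.3  5.8] | d mm [-0.5  1.6 -0.3] roll 0.0 tilt [ 0.001 -0.    -1.   ]
```

View pics/c14.png

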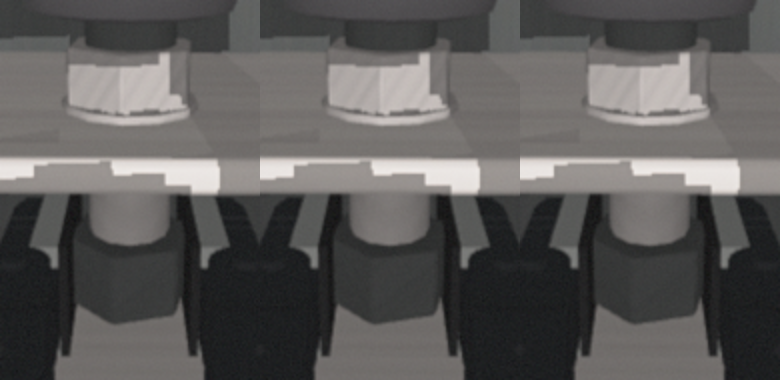

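View pics/s14.png

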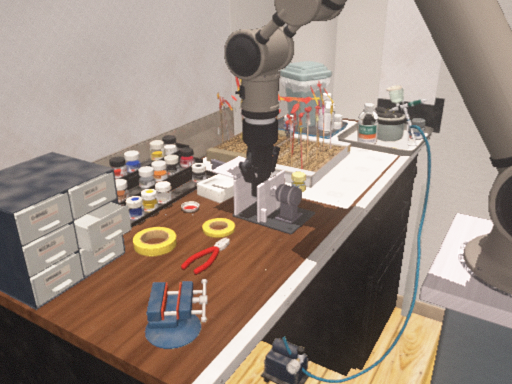

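The nut hasn't moved in the last three frames (18–21 s). From its corner positions it turned about 0.8 rad after the first held picture, with roughly 0.07 before that, so it agrees with the 0.9 stop. Before handing in I check the cover and bystanders.

```bash
python3 - <<'E'
from h import *
print('tab at 2.9/3.1 predicted',[ (proj('scene',tab(t))-[190,150])*5 for t in (2.6,2.9,3.1)])
a=cv2.imread('pics/s14.png'); b=cv2.imread('pics/scene2.png')
cv2.imwrite('pics/z14.png',cv2.resize(a[150:240,190:325],None,fx=5,fy=5,interpolation=cv2.INTER_CUBIC))
d=cv2.absdiff(a,b).max(2)
for n,(x,y,w,h) in dict(tape=(200,215,38,25),cutter=(178,235,55,42),jar=(290,170,18,25)).items(): print(n,(d[y:y+h,x:x+w]>45).sum())
E
```

```text
tab at 2.9/3.1 predicted [array([136.85783843,  -0.43640617]), array([130.50001069,  50.90626946]), array([133.96388873,  86.97093235])]
tape 0
cutter 0
jar 9
```

View pics/z14.png

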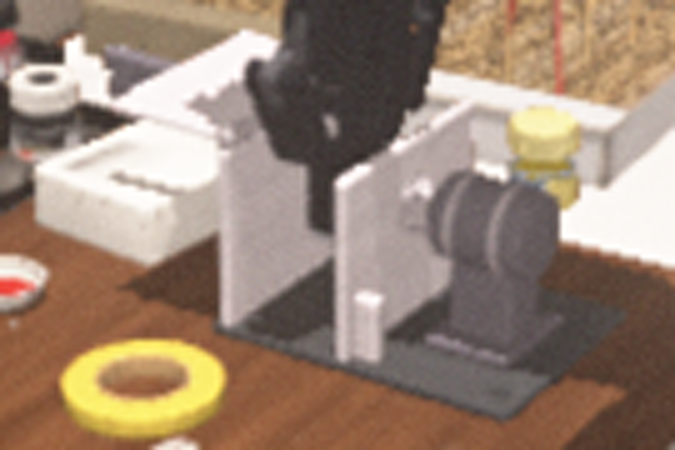

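```bash
python3 - <<'E'
from h import *
L=HX+.052*np.array([-FX[1],FX[0],0])
for t in (2.7,2.9,3.1): print(t,((proj('scene',L+.062*(-np.cos(t)*FX+np.sin(t)*np.array([0,0,1])))-[190,150])*5).round(), ((proj('scene',L)-[190,150])*5).round())
E
```

```text
2.7 [116.  53.] [224. 136.]
2.9 [110.  76.] [224. 136.]
3.1 [108. 101.] [224. 136.]
```

The cover's far corner is seen at (115,105). The prediction for 3.1 rad is (108,101), so it lies at its stop. I hand in.

```bash
python3 -c "
from h import *
from plant import workorder
go([.5305,.0625,.04]); print(workorder.hand_in())"
```

```text
t 21.35 pos [0.53   0.0609 0.0397] w 0.0213 F [-1.3 -2.3  5.5] | d mm [-0.5  1.6 -0.3] roll 0.0 tilt [ 0.001 -0.    -1.   ]
the job is handed in; nothing more can be done
None
```

I pinched the cover tab, swung the cover over to about 2.2 rad and let it fall open. Then I reached into the gap, gripped the bolt head and held it for about 11 s before handing in at 21.35 s. The hand-in gave no verdict.

- **Cover:** its far corner was at (115,105) in the zoomed view, against (108,101) predicted for 3.1 rad, so it lies at its stop.
- **Grip:** the fingers stood at about 21–22 mm, the head's size across flats. The head did not turn in the pictures taken while it was held.
- **Nut:** it turned about 0.8 rad in the pictures, plus an estimated 0.07 rad before the first one. It stood still from about 18 s to 21 s. I judged it tight from these pictures, since the bolt joint itself cannot be read.
- **Tape roll, side cutter and jar:** the tape roll and cutter showed no changed pixels. The jar window showed 9, with the jar at the same place in the view, so I took it as not moved; I did not look into those pixels further.
- **Forces and disagreements:** wrist force readings stayed below about 10 N. Position measurements disagreed by 2–4 mm, and I corrected the last sideways 1.5 mm by eye from the wrist picture.

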